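Strip the collar and spacer from the bench bar

TASK

Slide the stop collar off the free end of the horizontal bar and lay it in the shallow bare-metal tray, then slide the spacer that was behind it off the bar and lay it in the same tray. Set each part down gently instead of dropping it, and take the spacer only once the collar is in the tray.

Things in the scene. Friction and masses are not known exactly. Their poses are not given: they have to be found in the camera images.
- collar_center (a point): Stop collar: the bare steel ring, the larger in diameter and shorter of the two parts on the bar, nearest the free end of the bar, 42 mm outside diameter, 24 mm long, 22 mm through hole; it hangs loose on the 14 mm bar, its centre about 4 mm below the bar's axis. Point: centre of the ring, half-way along. Its x axis runs along the hole. 0.12 kg.
- spacer_center (a point): Spacer: a plain light-grey metal sleeve on the same bar, behind the collar (between collar and post), 33 mm outside diameter, 30 mm long, about 21 mm through hole; it hangs loose on the bar, its centre about 4 mm below the bar's axis. Point: centre of the sleeve, half-way along. Its z axis runs along the hole. About 0.07 kg.
- bar_tip (a point): Free end of the fixed horizontal steel bar (14 mm diameter, axis 150 mm above the bench). Point: centre of the bar's end face. Its x axis runs along the bar, outwards from the post past the free end (the way the parts slide off); z up. The post (26 x 36 mm, top 18 mm above the bar's axis) stands 170 mm behind this point, on a 12 mm foot plate 90 mm wide that ends 60 mm short of the tip.
- tray: Shallow bare-steel tray on the bench, fixed, rim 22 mm high, 130 mm along its x by 190 mm along its y, walls and floor about 3 mm thick. Origin: centre of its underside, on the bench. z up.
Not all that is in view belongs to the job. Leave any orange look-alike of the part that bears spacer_center alone. Leave any purple look-alike of the part that bears collar_center alone.

How it is judged:
By the outcome, as a careful person would: the job done as asked, in the order asked, and still so for the second after the job is handed in, with the robot touching nothing.
It also fails if it takes over 56 s, if anything falls off the work surface, if the arm or the gripper's body presses on something with over 40 N, if the wrist force passes 120 N, or if a joint passes its speed limit or range.

ROBOT

A 6-joint arm with a two-finger parallel gripper is mounted at the origin on the work surface; the furniture and walls round the work are solid. World frame = base frame: x ahead of the robot, y to its left, z up, the work surface at z = 0. Lengths are in m, angles in degrees, forces in N, time in s.
With the tool pointing down it reaches from about 0.25 to 0.725 m from the base axis. Payload 9.7 kg.
Tool frame: the origin (TCP) lies at the very end of the fingers, on their centre line; the grasp point (between the pads) lies 19 mm behind it; z points along the fingers, y is the line along which they close (so a half turn about z gives the same grasp; the last joint's range is limited). The gripper opens to 85 mm and grips with 20 to 120 N. Pads are 22 mm wide; open, the fingers measure 114 mm over their backs; the gripper's body (76 mm by 85 mm) begins 54 mm behind the grasp point. The pads swing forward as they close: fully open they stand 13 mm farther back than shut.
Start: joints at [74.771, 4.979, 10.078, 95.1, 0, 90], TCP at [0.144, 0.531, 0.231] pointing down, gripper open.
Joint ranges: [-179.16, 179.16], [-48.56, 103.87], [-65.8, 70.77], [-126.05, 130.52], [-82.76, 87.17], [-180, 180]. Speed limits (degrees/s): [127.2, 127.2, 147.25, 180, 180, 180].

INTERFACE

Orientations are given as [roll, pitch, yaw] about the fixed x, y, z axes, in that order (R = Rz(yaw) Ry(pitch) Rx(roll)).
In Python, from workcell import bot, viewer, finder gives the robot as it stands. The module is installed in compiled form; this text tells all that it offers.
- The arm moves only by the shell command python3 -m inch 'ROWS' [FORCE]. ROWS is JSON, a list that holds one entry, the list of rows, each a list of 7 numbers: the opening in per cent of the stroke, from 0 (shut) to 100 (fully open), then the shift along the tool's x, y, z in mm, then the turn, a rotation vector about the tool's x, y, z in degrees. In form: [[[grip, tx, ty, tz, ax, ay, az], ...]]. A call has 1 to 8 rows; each row shifts and turns the commanded pose from where the row before left it, along the tool's axes as they then stand; what a row does not reach is not made up. A row lasts 1/8 s, in which the tool goes at most 62.5 mm and 10.7 degrees, less where a joint would pass 70% of its speed; a pose out of reach is approached as far as the arm can. A call with a gripper value outside its range is refused whole. The fingers move at their own pace and stop on an object; FORCE is the grip in N (left out, the last holds). Time passes only in rows, so rows that do not move let the fingers close. It gives the time, the measured TCP pose, the force, the opening and the grip force at its end, in the units of the state.
- bot.get_obs(): the state, without advancing time (a new reading comes with each control period).
- viewer.camera(name): name is "side" or "top" or "wrist"; returns a dict with "pixels" (400x640x3 uint8, red, green, blue), "vfov" (degrees; the focal length in pixels is half the picture's height over the tangent of half this angle, whatever the lens; pixels are square), "cx", "cy" (the principal point, pixels), "R" (3x3) and "t" (3): a world point X has camera coordinates R X + t. Camera axes: x right, y down, z forward; pixel columns grow to the right and rows downward; lengths in m; the calibration is good to about 2 mm. The wrist camera is an equidistant fisheye: a pixel r from the principal point sees the ray r / f radians off the axis. A picture is of the moment at which its call begins. There is no depth.
- bot.job_done(): hands the job in; it is judged then, once.
Trained networks look in the newest picture that a camera, given by its name, has taken for a name from the list of things; names that differ only in an ending like _2 or _b are one class to them, and where a whole thing is asked for, a point or a joint stands for the part that bears it (a point fixed in the world has none). Each returns a list of dicts, best first, with "conf" (0 to 1); they miss things now and then, are a little off and sometimes report something else, mostly with a low value. They report only what shows in the picture. A call takes as long as a camera call. They do not tell look-alikes from the thing itself.
- finder.outline_of(camera, thing): "pixels" (400x640 bool, what is visible of it) and "extent" ([centre column, centre row, width, height] in pixels, round what is visible of it).
- finder.mark_of(camera, thing): "position" ([column, row] in pixels: a listed point, or the origin of a listed thing).
The state is a dict: "time": time; "q": joint angles; "qd": joint speeds; "joint_efforts": joint torques, N m; "ee_pos": TCP position; "tcp_rot": TCP orientation; "wrist_force": force on the tool from outside, world axes, zero at the start; "torque": the same for the moment, N m; "opening": finger opening in m; "grasp_force": force on a finger pad.
Only numpy, scipy, OpenCV 4.12 (cv2) and the standard library are available. Lean on these libraries where they do the work, as an engineer would, in place of code of your own. Each camera call takes 0.05 s, during which the arm holds its last target. There are 200 camera calls.

## Working session

There is one attempt and no reset: what is moved stays moved. The work goes in short steps, Python scripts to look and compute and a shell command to move; the robot and the scene stay as the last step left them, time stands still between calls to the robot, and variables do not carry over. Pictures are saved under pics/ and viewed, at most 10 in all, crops included, and the job is handed in when it is done.

```bash
mkdir -p pics; cat > h.py <<'E'
import numpy as np, cv2
from workcell import bot, viewer, finder
np.set_printoptions(precision=4,suppress=True)
def ray(c,uv):
    f=200/np.tan(np.radians(c["vfov"]/2)); d=np.array([uv[0]-c["cx"],uv[1]-c["cy"]])
    R=np.array(c["R"]);t=np.array(c["t"])
    if c.get("name")=="wrist":
        r=np.hypot(*d); a=r/f; v=np.array([*(d/max(r,1e-9)*np.sin(a)),np.cos(a)])
    else: v=np.array([*(d/f),1.]); v/=np.linalg.norm(v)
    return -R.T@t, R.T@v
def cam(n):
    c=dict(viewer.camera(n)); c["name"]=n; return c
def at_z(c,uv,z):
    o,d=ray(c,uv); return o+d*(z-o[2])/d[2]
def tri(obs):
    A=np.zeros((3,3));b=np.zeros(3);L=[ray(c,uv) for c,uv in obs]
    for o,d in L: P=np.eye(3)-np.outer(d,d);A+=P;b+=P@o
    x=np.linalg.solve(A,b); return x,[1000*np.linalg.norm((np.eye(3)-np.outer(d,d))@(x-o)) for o,d in L]
def proj(c,X):
    f=200/np.tan(np.radians(c["vfov"]/2)); p=np.array(c["R"])@X+np.array(c["t"])
    if c["name"]=="wrist":
        r=np.hypot(p[0],p[1]);a=np.arctan2(r,p[2]);return np.array([c["cx"],c["cy"]])+f*a*p[:2]/r
    return np.array([c["cx"],c["cy"]])+f*p[:2]/p[2]
def save(c,n): cv2.imwrite("pics/"+n,c["pixels"][:,:,::-1])
E
python3 - <<'E'
from h import *
cs={}
for n in ["side","top","wrist"]:
    c=cam(n);cs[n]=c
    print(n,c["vfov"],"pos",ray(c,(320,200))[0],"dir",ray(c,(320,200))[1])
    for k in ["collar_center","spacer_center","bar_tip","tray"]:
        for m in finder.mark_of(n,k)[:3]: print("  ",k,np.round(m["position"],1),round(m["conf"],2))
        if k[:3]!="bar":
            for m in finder.outline_of(n,k)[:3]: print("     o",k,np.round(m["extent"],1),round(m["conf"],2))
im=np.vstack([cs["side"]["pixels"],cs["top"]["pixels"]])[:,:,::-1]
cv2.imwrite("pics/a.png",cv2.resize(im,(480,600),interpolation=cv2.INTER_AREA))
save(cs["side"],"side0.png");save(cs["top"],"top0.png")
print(bot.get_obs())
E
```

```text
side 52.02070468673779 pos [0.3695 0.8866 0.5312] dir [ 0.1177 -0.8965 -0.4271]
   collar_center [294.9 218.6] 0.77
   collar_center [360.2 265.8] 0.72
     o collar_center [360.4 264.8  18.5  19.4] 0.67
     o collar_center [296.4 217.7  20.8  19.7] 0.64
   spacer_center [352.2 290.7] 0.62
   spacer_center [294.2 238.3] 0.57
     o spacer_center [348.9 290.1  17.1  22.7] 0.78
     o spacer_center [293.8 233.4  21.1  20.4] 0.64
   tray [301.6 199.2] 0.56
     o tray [301.5 197.4  65.4  27. ] 0.56
top 53.629412051793004 pos [ 0.4433 -0.0084  1.1136] dir [ 0.0242  0.0088 -0.9997]
   collar_center [254.  178.5] 0.71
   collar_center [277.3 233.1] 0.6
     o collar_center [253.1 180.1  13.6  15.2] 0.62
     o collar_center [273.9 233.2  14.1  20.7] 0.53
   spacer_center [227.1 184. ] 0.63
   spacer_center [238.6 225.4] 0.39
     o spacer_center [224.7 184.   11.7  13. ] 0.69
     o spacer_center [241.6 225.4  13.    8.1] 0.62
   bar_tip [265. 177.] 0.62
   bar_tip [228.7 186. ] 0.31
   tray [404.6 164.3] 0.71
     o tray [407.1 164.4  69.4  76.9] 0.72
wrist 65.70646984690485 pos [0.0774 0.5498 0.3731] dir [ 0.2763 -0.0737 -0.9582]
   spacer_center [182.7 361.3] 0.53
     o spacer_center [180.6 359.6  19.1  14.8] 0.56
{'time': 1.2, 'q': array([74.7733,  4.978 , 10.0788, 95.1001, -0.0015, 89.9994]), 'qd': array([ 0.0193,  0.0215,  0.0328, -0.0368,  0.0047,  0.0297]), 'joint_efforts': array([ -0.0009, -52.0103,  46.4858,   0.0016,  -0.0001,   0.    ]), 'ee_pos': array([0.1445, 0.5307, 0.2313]), 'tcp_rot': array([179.9993,   0.0015, 164.7739]), 'wrist_force': array([0.7195, 0.2998, 0.2012]), 'torque': array([-0.0568, -0.0242,  0.0702]), 'grasp_force': 0.0, 'opening': 0.08545016237686538}
```

```bash
python3 - <<'E'
import cv2,numpy as np
s=cv2.imread("pics/side0.png");t=cv2.imread("pics/top0.png")
cv2.imwrite("pics/b.png",np.vstack([cv2.resize(s[130:330,180:445],(795,300*2),interpolation=3)[:600]][:1]))
cv2.imwrite("pics/c.png",cv2.resize(t[100:280,180:450],(800,533),interpolation=3))
E
```

```text
(no output)
```

View pics/b.png

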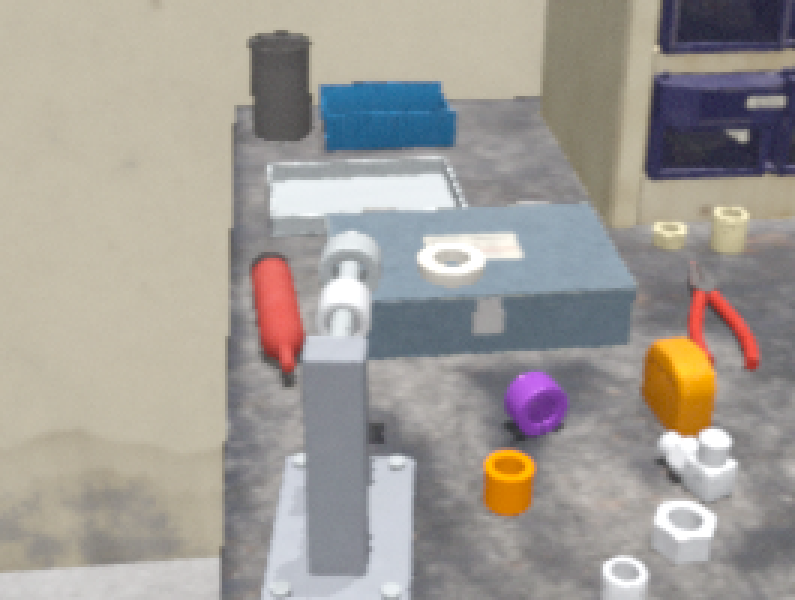

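View pics/c.png

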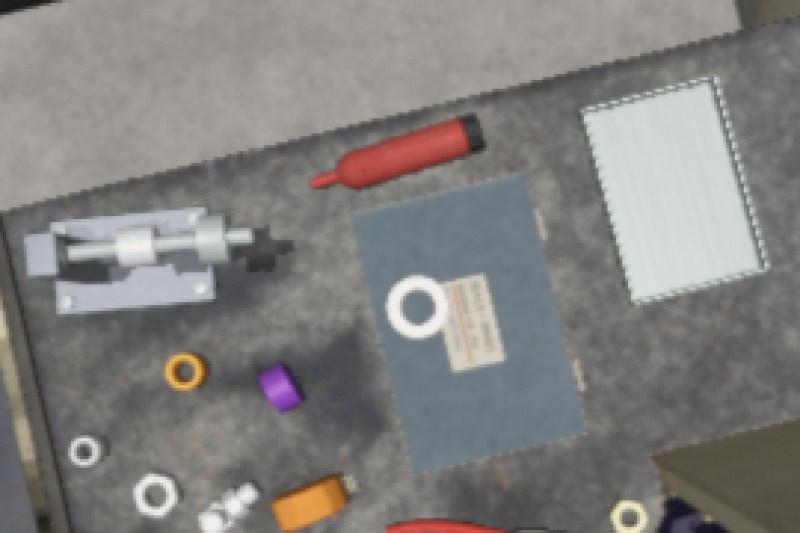

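```bash
cat >> h.py <<'E'
E
python3 - <<'E'
from h import *
s=cam("side");t=cam("top")
print(tri([(s,(296.4,217.7)),(t,(253.1,180.1))]),"collar outl")
print(tri([(s,(294.9,218.6)),(t,(254,178.5))]),"collar mark")
print(tri([(s,(294.0,233.4)),(t,(226,183.5))]),"spacer")
tip=at_z(t,(264.8,178.5),.15); print("tip",tip)
print("collar top@.146", at_z(t,(252.5,180.1),.146),"spacer@.146",at_z(t,(226,183),.146))
b0=at_z(t,(180+72/2.963,100+254/2.963),.15); print("bar post end",b0, "post top",at_z(t,(180+41/2.963,100+255/2.963),.168))
d=tip-b0; print("bar yaw",np.degrees(np.arctan2(d[1],d[0])))
cr=[(583,109),(716,76),(768,269),(635,304)]
P=[at_z(t,(180+a/2.963,100+b/2.963),.022) for a,b in cr]; print("tray corners",np.array(P)[:,:2],"mean",np.mean(P,0))
e=P[1]-P[0];print("tray x yaw",np.degrees(np.arctan2(e[1],e[0])),np.linalg.norm(e),np.linalg.norm(P[3]-P[0]))
box=[(355,213),(525,174),(586,432),(418,472)]
print("box@.06",np.array([at_z(t,(180+a/2.963,100+b/2.963),.06) for a,b in box]))
# foot plate edge
fp=[(52,226),(205,208),(214,298),(58,312)]
print("foot",np.array([at_z(t,(180+a/2.963,100+b/2.963),.012) for a,b in fp])[:,:2])
# side box top-corner height by triangulating near right corner
print("boxtri",tri([(s,(180+633/3,130+290/3)),(t,(180+418/2.963,100+472/2.963))]))
print(bot.get_obs()["time"])
E
```

```text
(array([0.5117, 0.1657, 0.1445]), [np.float64(0.026358514081981935), np.float64(0.026358514081827357)]) collar outl
(array([0.5156, 0.1641, 0.1414]), [np.float64(0.4213579155961913), np.float64(0.4213579155963605)]) collar mark
(array([0.5027, 0.232 , 0.1464]), [np.float64(0.9522496815648019), np.float64(0.9522496815648541)]) spacer
tip [0.516  0.1362 0.15  ]
collar top@.146 [0.5116 0.167  0.146 ] spacer@.146 [0.503  0.2319 0.146 ]
bar post end [0.4948 0.284  0.15  ] post top [0.4925 0.3037 0.168 ]
bar yaw -81.8569924874195
tray corners [[ 0.6487 -0.152 ]
 [ 0.6825 -0.2756]
 [ 0.5028 -0.3262]
 [ 0.4674 -0.2035]] mean [ 0.5753 -0.2393  0.022 ]
tray x yaw -74.71246484324492 0.12818169421083733 0.18845724056091429
box@.06 [[ 0.5426  0.0566  0.06  ]
 [ 0.5814 -0.0958  0.06  ]
 [ 0.3512 -0.1549  0.06  ]
 [ 0.3119 -0.0057  0.06  ]]
foot [[0.5283 0.3458]
 [0.5486 0.2014]
 [0.4639 0.1903]
 [0.4472 0.3371]]
boxtri (array([ 0.3107, -0.0057,  0.0477]), [np.float64(0.32514511718091693), np.float64(0.32514511718107764)])
1.3
```

```bash
python3 - <<'E'
import cv2,numpy as np
s=cv2.imread("pics/side0.png");t=cv2.imread("pics/top0.png")
cv2.imwrite("pics/d.png",np.vstack([s,t])[:, :][::1] if 0 else cv2.resize(np.vstack([s,t]),(480,600),interpolation=3))
E
```

```text
(no output)
```

View pics/d.png

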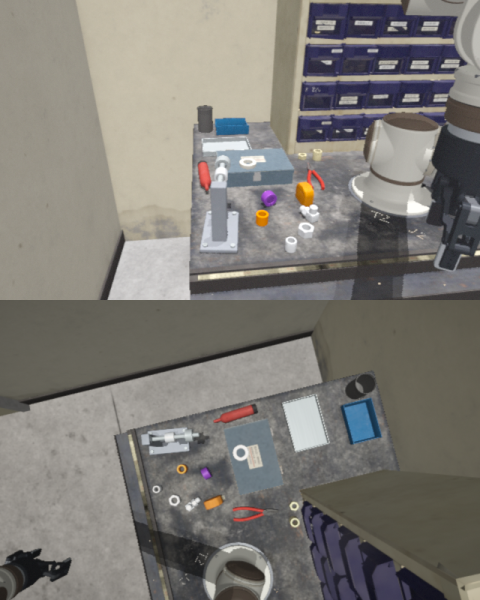

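```bash
python3 - <<'E'
from h import *
class C(dict):pass
s=cam("side");t=cam("top")
for uv in [(383,205),(180+570/3,130+150/3),(400,189),(520,189)]: print("side z0",uv,at_z(s,uv,0))
# top of cabinet nearest corner in top pic: (305,493-300)*1.333
uv=(401,255)
for z in (0,.2,.4,.6): print("top corner",z,at_z(t,uv,z), "end", at_z(t,(523,219),z))
e=at_z(t,(401,258),0)
print(at_z(t,(480,80+0),0))
print(bot.get_obs()["time"])
E
```

```text
side z0 (383, 205) [ 0.3264 -0.2245  0.    ]
side z0 (370.0, 180.0) [ 0.37   -0.4135  0.    ]
side z0 (400, 189) [ 0.2718 -0.3531  0.    ]
side z0 (520, 189) [-0.1167 -0.4181  0.    ]
top corner 0 [ 0.322  -0.2284  0.    ] end [ 0.4306 -0.5668  0.    ]
top corner 0.2 [ 0.3438 -0.1889  0.2   ] end [ 0.4329 -0.4665  0.2   ]
top corner 0.4 [ 0.3656 -0.1494  0.4   ] end [ 0.4352 -0.3662  0.4   ]
top corner 0.6 [ 0.3874 -0.1099  0.6   ] end [ 0.4375 -0.2659  0.6   ]
[ 0.8213 -0.4443  0.    ]
1.4
```

```bash
python3 -m inch '[[[100,0,0,0,0,0,10],[100,0,0,0,0,0,10],[100,0,0,0,0,0,10],[100,0,0,0,0,0,10],[100,0,0,0,0,0,10],[100,0,0,0,0,0,10],[100,0,0,0,0,0,6.8]]]' 40
```

```text
time: 2.28
ee_pos: [0.1445, 0.5307, 0.2313]
tcp_rot: [-180.0, -0.0, 97.7]
wrist_force: [-0.1, -0.3, -0.5]
opening: 0.0851
grasp_force: 0.0
```

```bash
python3 -m inch '[[[100,-41,31.5,0,0,0,0],[100,-41,31.5,0,0,0,0],[100,-41,31.5,0,0,0,0],[100,-41,31.5,0,0,0,0],[100,-41,31.5,0,0,0,0],[100,-41,31.5,0,0,0,0],[100,-41,31.5,0,0,0,0],[100,-41,31.5,0,0,0,0]]]'
python3 -m inch '[[[100,-41,31.5,0,0,0,0],[100,-41,31.5,0,0,0,0],[100,0,0,0,0,0,0]]]'
python3 - <<'E'
from h import *
w=cam("wrist");save(w,"w1.png")
for k in ["collar_center","spacer_center","bar_tip"]:
    for m in finder.mark_of("wrist",k)[:3]: print(k,np.round(m["position"],1),round(m["conf"],2),at_z(w,m["position"],.15 if k[0]=="b" else .146))
    if k[0]!='b':
        for m in finder.outline_of("wrist",k)[:2]: print(" o",np.round(m["extent"],1),round(m["conf"],2),at_z(w,m["extent"][:2],.146))
for X in [(.5118,.166,.146),(.503,.232,.146),(.516,.136,.15)]: print(proj(w,np.array(X)))
o=bot.get_obs();print(o["time"],o["ee_pos"],o["tcp_rot"],o["q"])
E
```

```text
time: 3.28
ee_pos: [0.4406, 0.2394, 0.2314]
tcp_rot: [180.0, -0.0, 98.0]
wrist_force: [1.1, 1.6, -0.3]
opening: 0.0853
grasp_force: 0.0
time: 3.65
ee_pos: [0.515, 0.1659, 0.2306]
tcp_rot: [-180.0, 0.0, 97.7]
wrist_force: [-0.9, -0.7, -0.5]
opening: 0.0857
grasp_force: 0.0
collar_center [207.5 192.1] 0.89 [0.4258 0.1632 0.146 ]
collar_center [314.3 198.3] 0.59 [0.5105 0.1697 0.146 ]
 o [206.6 190.5  42.9  32.2] 0.93 [0.425  0.1645 0.146 ]
 o [313.9 200.6  57.1  38.1] 0.91 [0.5105 0.1679 0.146 ]
spacer_center [226.4 116.4] 0.68 [0.4372 0.2238 0.146 ]
spacer_center [311.9 113.5] 0.66 [0.5004 0.2327 0.146 ]
 o [224.9 116.1  34.5  27.4] 0.94 [0.436  0.2239 0.146 ]
 o [314.4 117.1  47.1  50.1] 0.84 [0.5025 0.2304 0.146 ]
bar_tip [314.9 234.7] 0.93 [0.5147 0.1417 0.15  ]
[315.3285 203.1541]
[315.347  114.9525]
[315.5721 241.4871]
3.95 [0.5127 0.1692 0.2316] [179.9769  -0.0087  98.0571] [ 18.259    3.5613   8.6091  95.0235   0.0045 100.202 ]
```

View pics/w1.png

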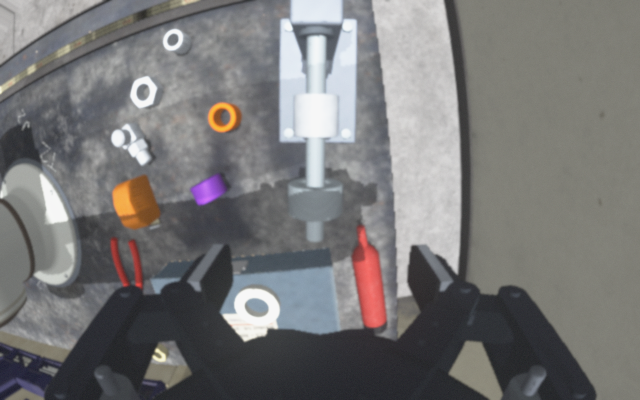

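```bash
python3 -m inch '[[[100,0,-2,34,0,0,0],[100,0,0,34,0,0,0],[100,0,0,34,0,0,0],[100,0,0,0,0,0,0],[0,0,0,0,0,0,0],[0,0,0,0,0,0,0],[0,0,0,0,0,0,0],[0,0,0,0,0,0,0]]]' 35
python3 - <<'E'
from h import *
w=cam("wrist");s=cam("side")
im=np.hstack([cv2.resize(w["pixels"][100:350,180:460],(400,357)),cv2.resize(s["pixels"][150:300,230:398],(400,357))])
cv2.imwrite("pics/g.png",im[:,:,::-1])
o=bot.get_obs();print(o["time"],o["ee_pos"],o["tcp_rot"],o["opening"],o["grasp_force"],o["wrist_force"])
E
```

```text
time: 4.95
ee_pos: [0.512, 0.1684, 0.131]
tcp_rot: [179.9, -0.0, 98.0]
wrist_force: [-0.9, 0.5, 6.6]
opening: 0.0411
grasp_force: 34.5
5.05 [0.512  0.1684 0.131 ] [179.8541  -0.0404  97.9718] 0.04106410853951779 34.54109700943391 [-0.8393  0.6133  6.0376]
```

View pics/g.png

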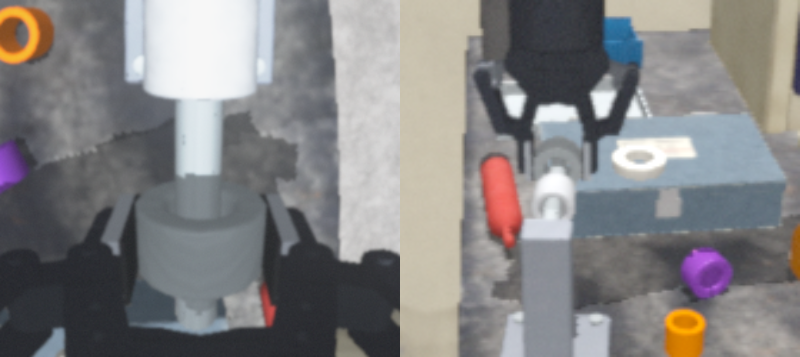

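```bash
python3 -m inch '[[[0,0,0,-5,0,0,0],[0,0,0,0,0,0,0],[0,-8,0,0,0,0,0],[0,-8,0,0,0,0,0]]]'
```

```text
time: 5.55
ee_pos: [0.5135, 0.1516, 0.134]
tcp_rot: [-180.0, 0.0, 98.0]
wrist_force: [0.2, 0.1, -1.4]
opening: 0.0408
grasp_force: 35.4
```

```bash
python3 -m inch '[[[0,-12,0,0,0,0,0],[0,-14,0,0,0,0,0],[0,-16,0,0,0,0,0],[0,-18,0,0,0,0,0],[0,-20,0,-10,0,0,0],[0,-10,0,-10,0,0,0],[0,0,0,0,0,0,0]]]'
```

```text
time: 6.42
ee_pos: [0.5266, 0.0624, 0.1553]
tcp_rot: [179.9, -0.0, 97.9]
wrist_force: [0.2, 0.2, -1.5]
opening: 0.0408
grasp_force: 35.6
```

```bash
python3 - <<'E'
from h import *
o=bot.get_obs();p=o["ee_pos"];y=np.radians(o["tcp_rot"][2]);print(o["time"],p,o["tcp_rot"],o["opening"],o["wrist_force"])
c=np.array([.5753,-.2393]);tx=np.array([np.cos(np.radians(-74.7)),np.sin(np.radians(-74.7))]);ty=np.array([-tx[1],tx[0]])
for n,(a,b) in {"collar":(-.038,.032),"spacer":(0,.03)}.items():
    g=c+a*tx+b*ty; d=g-p[:2]; print(n,g,"tool x,y mm",1000*d@[np.cos(y),np.sin(y)],1000*d@[np.sin(y),-np.cos(y)])
E
```

```text
6.425 [0.5266 0.0624 0.1553] [179.9073  -0.0043  97.8946] 0.04077054672786712 [ 0.2481  0.2184 -1.4882]
collar [ 0.5961 -0.1942] tool x,y mm -263.7125374214018 33.67151995131149
spacer [ 0.6042 -0.2314] tool x,y mm -301.65335840961325 36.585984351590106
```

```bash
python3 -m inch '[[[0,-40,5,0,0,0,0],[0,-44,6,0,0,0,0],[0,-50,6,0,0,0,0],[0,-50,6,0,0,0,0],[0,-44,6,0,0,0,0],[0,-36,4.7,0,0,0,0],[0,0,0,0,0,0,-7.3],[0,0,0,0,0,0,0]]]'
python3 - <<'E'
from h import *
w=cam("wrist");s=cam("side")
im=np.vstack([cv2.resize(w["pixels"],(480,300)),cv2.resize(s["pixels"],(480,300))])
cv2.imwrite("pics/i.png",im[:,:,::-1])
for m in finder.outline_of("side","tray")[:1]: print(m["extent"],m["conf"])
o=bot.get_obs();print(o["time"],o["ee_pos"],o["tcp_rot"],o["opening"],o["grasp_force"],o["wrist_force"],o["q"])
P=np.array([.5753,-.2393,.022]);y=np.radians(-74.7);tx=np.array([np.cos(y),np.sin(y),0]);ty=np.array([-tx[1],tx[0],0])
for a,b in [(-1,-1),(-1,1),(1,1),(1,-1)]: print("tray corner pred wrist, side",proj(w,P+a*.065*tx+b*.095*ty),proj(s,P+a*.065*tx+b*.095*ty))
E
```

```text
time: 7.42
ee_pos: [0.596, -0.1935, 0.1536]
tcp_rot: [-180.0, -0.0, 105.2]
wrist_force: [-0.3, -0.3, -0.9]
opening: 0.041
grasp_force: 35.7
[301.5, 196.9, 65.0, 24.9] 0.58
7.575 [ 0.596  -0.193   0.1542] [-179.9984   -0.0092  105.1841] 0.041177340436381486 35.67091698793689 [ 0.7955 -0.6557 -1.2637] [-17.9447  14.724   12.6401  87.9223   0.0068  56.8713]
tray corner pred wrist, side [185.9802 162.3608] [335.4891 198.2362]
tray corner pred wrist, side [388.7359 160.5286] [270.4425 201.101 ]
tray corner pred wrist, side [379.7591 284.9247] [269.528  183.5447]
tray corner pred wrist, side [202.325  281.8215] [328.8814 181.2339]
```

View pics/i.png

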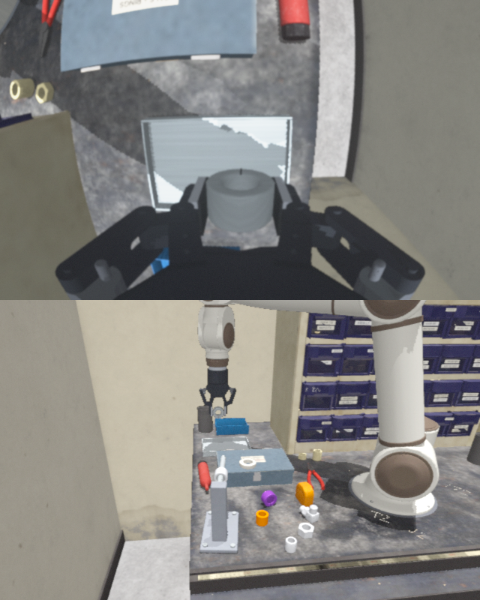

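```bash
python3 -m inch '[[[0,0,0,40,0,0,0],[0,0,0,40,0,0,0],[0,0,0,40,0,0,0],[0,0,0,13,0,0,0],[0,0,0,4,0,0,0],[0,0,0,3,0,0,0],[0,0,0,0,0,0,0]]]'
```

```text
time: 8.45
ee_pos: [0.5967, -0.1939, 0.0155]
tcp_rot: [179.9, 0.1, 105.3]
wrist_force: [-0.4, -0.0, -2.1]
opening: 0.0408
grasp_force: 35.8
```

```bash
python3 -m inch '[[[0,0,0,2,0,0,0],[0,0,0,1.5,0,0,0],[0,0,0,0,0,0,0]]]'; python3 -m inch '[[[0,0,0,1,0,0,0],[0,0,0,0,0,0,0]]]'
```

```text
time: 8.82
ee_pos: [0.5959, -0.1937, 0.0107]
tcp_rot: [-180.0, -0.0, 105.3]
wrist_force: [0.4, -0.0, -1.3]
opening: 0.041
grasp_force: 35.8
time: 9.07
ee_pos: [0.5959, -0.1937, 0.0097]
tcp_rot: [-180.0, -0.0, 105.3]
wrist_force: [-0.7, 0.2, -1.5]
opening: 0.041
grasp_force: 35.8
```

```bash
python3 -m inch '[[[0,0,0,1,0,0,0],[0,0,0,0,0,0,0]]]'; python3 -m inch '[[[0,0,0,1,0,0,0],[0,0,0,0,0,0,0]]]'
```

```text
time: 9.32
ee_pos: [0.5961, -0.1938, 0.0089]
tcp_rot: [180.0, 0.0, 105.3]
wrist_force: [-0.0, -0.7, -0.9]
opening: 0.0409
grasp_force: 35.9
time: 9.57
ee_pos: [0.5962, -0.1939, 0.0088]
tcp_rot: [180.0, 0.0, 105.3]
wrist_force: [-2.5, 0.8, 6.4]
opening: 0.041
grasp_force: 36.3
```

```bash
python3 -m inch '[[[49,0,0,0,0,0,0],[51,0,0,0,0,0,0],[54,0,0,0,0,0,0],[58,0,0,0,0,0,0],[62,0,0,0,0,0,0],[64,0,0,0,0,0,0]]]'
python3 -m inch '[[[64,0,0,-8,0,0,0],[64,0,0,-25,0,0,0],[64,0,0,-50,0,0,0],[64,0,0,-60,0,0,0],[64,0,0,0,0,0,0]]]'
python3 - <<'E'
from h import *
w=cam("wrist");m=finder.outline_of("wrist","collar_center")
for q in m[:2]: print(q["extent"],q["conf"],at_z(w,q["extent"][:2],.024))
w2=cam("wrist")
cv2.imwrite("pics/j.png",np.hstack([w["pixels"][60:340,150:440],w2["pixels"][60:340,150:440]])[:,:,::-1])
o=bot.get_obs();print(o["time"],o["ee_pos"],o["tcp_rot"],o["opening"],o["wrist_force"])
E
```

```text
time: 10.32
ee_pos: [0.596, -0.1937, 0.0077]
tcp_rot: [-180.0, -0.0, 105.3]
wrist_force: [-0.1, 0.1, 0.8]
opening: 0.0547
grasp_force: 0.0
time: 10.95
ee_pos: [0.5981, -0.1944, 0.1573]
tcp_rot: [179.6, 0.3, 105.3]
wrist_force: [0.7, -0.8, -0.7]
opening: 0.0546
grasp_force: 0.0
11.1 [ 0.5958 -0.1937  0.1504] [-179.9843   -0.0108  105.2672] 0.054558960196901325 [-0.5624  0.1191 -0.5387]
```

View pics/j.png

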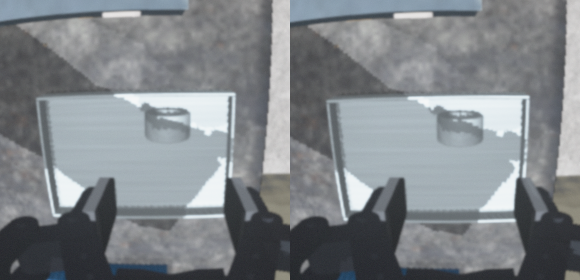

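```bash
python3 -m inch '[[[100,0,0,-35,0,0,7.2],[100,30,-2,-35,0,0,0],[100,50,-4,0,0,0,0],[100,58,-5,0,0,0,0],[100,60,-5,0,0,0,0],[100,60,-5,0,0,0,0],[100,60,-5,0,0,0,0],[100,60,-4,0,0,0,0]]]'
python3 -m inch '[[[100,40,-3,0,0,0,0],[100,16,0,0,0,0,0],[100,0,0,0,0,0,0],[100,0,0,0,0,0,0]]]'
python3 - <<'E'
from h import *
w=cam("wrist");save(w,"w2.png")
for m in finder.outline_of("wrist","spacer_center")[:2]: print(" o",np.round(m["extent"],1),round(m["conf"],2),at_z(w,m["extent"][:2],.146))
t=cam("top")
for m in finder.outline_of("top","collar_center")[:3]: print("collar",np.round(m["extent"],1),round(m["conf"],2),at_z(t,m["extent"][:2],.024))
o=bot.get_obs();print(o["time"],o["ee_pos"],o["tcp_rot"],o["opening"],o["wrist_force"])
print(proj(w,np.array([.5025,.2315,.146])))
E
```

```text
time: 12.1
ee_pos: [0.512, 0.1779, 0.2193]
tcp_rot: [-179.9, 0.0, 98.1]
wrist_force: [0.5, -0.2, 0.3]
opening: 0.0855
grasp_force: 0.0
time: 12.6
ee_pos: [0.5026, 0.2302, 0.2204]
tcp_rot: [-180.0, 0.0, 98.0]
wrist_force: [0.1, -0.4, 0.2]
opening: 0.0853
grasp_force: 0.0
 o [319.1 209.1  46.6  52.1] 0.82 [0.5025 0.2292 0.146 ]
 o [229.7 170.9  33.4  29.1] 0.72 [0.4337 0.2489 0.146 ]
collar [273.2 232.8  13.   18.2] 0.45 [0.3765 0.1276 0.024 ]
collar [392.9 154.4   8.   16.5] 0.43 [ 0.6003 -0.1971  0.024 ]
12.8 [0.5027 0.2304 0.2208] [179.9951   0.0036  97.9829] 0.08510221611686022 [ 0.121  -0.3817  1.034 ]
[319.4695 206.1923]
```

```bash
python3 -m inch '[[[100,0,0,30,0,0,0],[100,0,0,30,0,0,0],[100,0,0,27,0,0,0],[100,0,0,0,0,0,0],[0,0,0,0,0,0,0],[0,0,0,0,0,0,0],[0,0,0,0,0,0,0],[0,0,0,0,0,0,0]]]' 35
python3 -m inch '[[[0,0,0,0,0,0,0],[0,0,0,0,0,0,0]]]'
```

```text
time: 13.8
ee_pos: [0.5029, 0.2315, 0.1348]
tcp_rot: [179.9, -0.0, 98.1]
wrist_force: [0.2, -0.2, 5.6]
opening: 0.0317
grasp_force: 34.6
time: 14.05
ee_pos: [0.5029, 0.2315, 0.1348]
tcp_rot: [179.9, -0.0, 98.1]
wrist_force: [1.6, -1.5, 5.4]
opening: 0.0314
grasp_force: 34.7
```

```bash
python3 -m inch '[[[0,0,0,-4.5,0,0,0],[0,0,0,0,0,0,0],[0,-8,0,0,0,0,0],[0,-10,0,0,0,0,0],[0,0,0,0,0,0,0]]]'
```

```text
time: 14.68
ee_pos: [0.505, 0.2126, 0.1382]
tcp_rot: [-180.0, 0.0, 98.0]
wrist_force: [-0.3, 0.1, -0.9]
opening: 0.0319
grasp_force: 34.7
```

```bash
python3 -m inch '[[[0,-16,0,0,0,0,0],[0,-16,0,0,0,0,0],[0,-16,0,0,0,0,0],[0,0,0,0,0,0,0]]]'; python3 -m inch '[[[0,-16,0,0,0,0,0],[0,-16,0,0,0,0,0],[0,-16,0,0,0,0,0],[0,-16,0,0,0,0,0],[0,-20,0,0,0,0,0],[0,-20,0,-10,0,0,0],[0,-10,0,-15,0,0,0],[0,0,0,0,0,0,0]]]'
```

```text
time: 15.18
ee_pos: [0.5119, 0.1647, 0.1384]
tcp_rot: [180.0, 0.0, 98.0]
wrist_force: [-0.5, 0.0, -1.3]
opening: 0.0316
grasp_force: 34.7
time: 16.18
ee_pos: [0.5284, 0.0526, 0.1648]
tcp_rot: [179.9, -0.0, 98.0]
wrist_force: [0.2, 0.6, -1.0]
opening: 0.0318
grasp_force: 34.8
```

```bash
python3 - <<'E'
from h import *
o=bot.get_obs();p=o["ee_pos"];y=np.radians(98);print(o["time"],p,o["tcp_rot"],o["opening"],o["wrist_force"])
c=np.array([.5753,-.2393]);tx=np.array([np.cos(np.radians(-74.7)),np.sin(np.radians(-74.7))]);ty=np.array([-tx[1],tx[0]])
print("collar in tray",1000*(np.array([.6003,-.1971])-c)@np.c_[tx,ty])
for a,b in [(0.004,.02),(.01,.02)]:
    g=c+a*tx+b*ty; d=g-p[:2]; print(g,"tool x,y mm",1000*d@[np.cos(y),np.sin(y)],1000*d@[np.sin(y),-np.cos(y)])
E
```

```text
16.175 [0.5284 0.0526 0.1648] [179.8585  -0.      98.0022] 0.03176166957353616 [ 0.1743  0.5834 -1.0384]
collar in tray [-34.1075  35.2494]
[ 0.5956 -0.2379] tool x,y mm -296.99113540325266 26.129040472198234
[ 0.5972 -0.2437] tool x,y mm -302.9425020587928 26.89142812380634
```

```bash
python3 -m inch '[[[0,-36,3,0,0,0,0],[0,-48,4,0,0,0,0],[0,-52,5,0,0,0,0],[0,-52,5,0,0,0,0],[0,-48,4,0,0,0,0],[0,-40,3,0,0,0,0],[0,-25,2.6,0,0,0,-7.3],[0,0,0,0,0,0,0]]]'
python3 - <<'E'
from h import *
w=cam("wrist");t=cam("top")
im=np.vstack([cv2.resize(w["pixels"],(480,300)),cv2.resize(t["pixels"],(480,300))])
cv2.imwrite("pics/k.png",im[:,:,::-1])
o=bot.get_obs();print(o["time"],o["ee_pos"],o["tcp_rot"],o["opening"],o["grasp_force"],o["wrist_force"])
E
```

```text
time: 17.18
ee_pos: [0.5964, -0.242, 0.1623]
tcp_rot: [-180.0, -0.0, 105.3]
wrist_force: [0.3, 0.7, -0.5]
opening: 0.032
grasp_force: 34.8
17.275 [ 0.5963 -0.2404  0.1628] [-179.9742   -0.0437  105.2895] 0.03192218566229315 34.82816998148337 [ 0.6529 -0.449  -1.4161]
```

View pics/k.png

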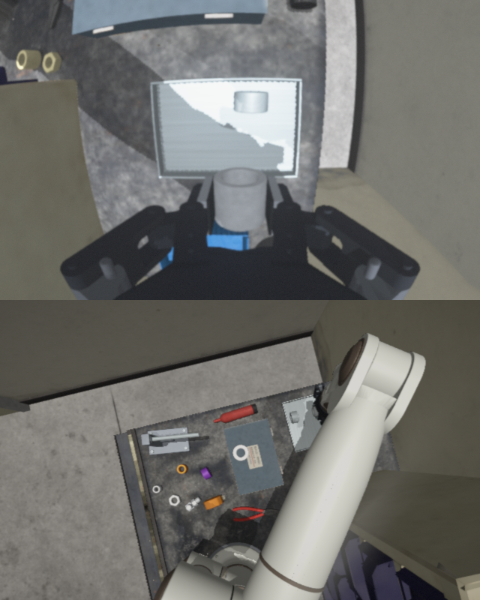

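```bash
python3 -m inch '[[[0,0,0,40,0,0,0],[0,0,0,45,0,0,0],[0,0,0,40,0,0,0],[0,0,0,14,0,0,0],[0,0,0,5,0,0,0],[0,0,0,3,0,0,0],[0,0,0,2,0,0,0],[0,0,0,0,0,0,0]]]'; python3 -m inch '[[[0,0,0,1.5,0,0,0],[0,0,0,1,0,0,0],[0,0,0,0,0,0,0]]]'
```

```text
time: 18.27
ee_pos: [0.5966, -0.2413, 0.015]
tcp_rot: [180.0, 0.0, 105.4]
wrist_force: [-0.3, 0.1, -1.0]
opening: 0.0318
grasp_force: 34.9
time: 18.65
ee_pos: [0.5962, -0.2411, 0.0117]
tcp_rot: [-180.0, -0.0, 105.4]
wrist_force: [0.7, 0.4, -0.6]
opening: 0.0317
grasp_force: 34.9
```

```bash
python3 -m inch '[[[0,0,0,1.5,0,0,0],[0,0,0,0,0,0,0]]]'; python3 -m inch '[[[0,0,0,1,0,0,0],[0,0,0,0,0,0,0]]]';python3 -m inch '[[[0,0,0,1,0,0,0],[0,0,0,0,0,0,0]]]'
```

```text
time: 18.9
ee_pos: [0.5961, -0.2411, 0.0101]
tcp_rot: [-180.0, -0.0, 105.4]
wrist_force: [0.1, 0.1, -1.4]
opening: 0.0317
grasp_force: 34.9
time: 19.15
ee_pos: [0.5962, -0.2411, 0.0092]
tcp_rot: [-180.0, -0.0, 105.4]
wrist_force: [0.7, -0.6, -0.0]
opening: 0.0319
grasp_force: 34.9
time: 19.4
ee_pos: [0.5962, -0.2411, 0.0082]
tcp_rot: [-180.0, -0.0, 105.4]
wrist_force: [0.1, -0.1, -0.3]
opening: 0.0319
grasp_force: 34.9
```

```bash
python3 -m inch '[[[0,0,0,0.8,0,0,0],[0,0,0,0,0,0,0]]]'
```

```text
time: 19.65
ee_pos: [0.5963, -0.2412, 0.0077]
tcp_rot: [180.0, 0.0, 105.4]
wrist_force: [-0.5, -0.0, 1.2]
opening: 0.0313
grasp_force: 35.1
```

```bash
python3 -m inch '[[[0,0,0,0.4,0,0,0],[38,0,0,0,0,0,0],[40,0,0,0,0,0,0],[43,0,0,0,0,0,0],[47,0,0,0,0,0,0],[51,0,0,0,0,0,0],[54,0,0,0,0,0,0],[54,0,0,0,0,0,0]]]'
python3 -m inch '[[[54,0,0,-8,0,0,0],[54,0,0,-25,0,0,0],[54,0,0,-50,0,0,0],[54,0,0,-60,0,0,0],[54,0,0,-20,0,0,0],[54,0,0,0,0,0,0]]]'
python3 - <<'E'
from h import *
w=cam("wrist")
for k in ["collar_center","spacer_center"]:
    for q in finder.outline_of("wrist",k)[:2]: print(k,q["extent"],q["conf"],at_z(w,q["extent"][:2],.02))
for i in range(6): w2=cam("wrist")
for k in ["collar_center","spacer_center"]:
    for q in finder.outline_of("wrist",k)[:2]: print(k,q["extent"],q["conf"],at_z(w2,q["extent"][:2],.02))
cv2.imwrite("pics/l.png",np.hstack([w["pixels"][60:340,150:440],w2["pixels"][60:340,150:440]])[:,:,::-1])
o=bot.get_obs();print(o["time"],o["ee_pos"],o["tcp_rot"],o["opening"],o["wrist_force"])
E
```

```text
time: 20.65
ee_pos: [0.5962, -0.2412, 0.0071]
tcp_rot: [180.0, 0.0, 105.4]
wrist_force: [-0.5, 0.1, -0.4]
opening: 0.0461
grasp_force: 0.0
time: 21.4
ee_pos: [0.5971, -0.2415, 0.1725]
tcp_rot: [179.8, 0.1, 105.4]
wrist_force: [-0.6, 0.1, -0.6]
opening: 0.0462
grasp_force: 0.0
collar_center [333.0, 135.2, 50.8, 24.3] 0.65 [ 0.5977 -0.1932  0.02  ]
spacer_center [318.7, 184.1, 31.6, 40.9] 0.86 [ 0.5973 -0.2429  0.02  ]
collar_center [334.2, 134.5, 48.6, 24.2] 0.83 [ 0.5965 -0.1912  0.02  ]
spacer_center [322.5, 186.2, 35.0, 42.3] 0.85 [ 0.5993 -0.2423  0.02  ]
21.95 [ 0.5962 -0.2411  0.1698] [-179.9785   -0.0166  105.3715] 0.046185381197214076 [-0.1144  0.543   0.4293]
```

View pics/l.png

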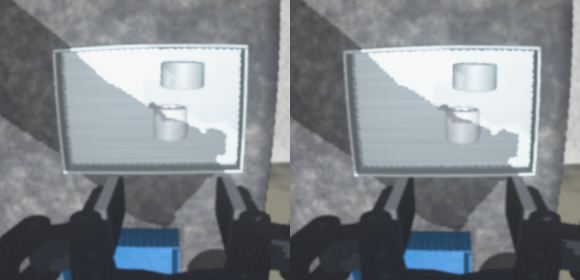

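Both parts lie in the tray, the collar at (333,135) and the spacer at (320,185). They stay there between the two pictures and the gripper is clear, so I'm handing in.

```bash
python3 -c "
from workcell import bot
print(bot.job_done())"
```

```text
the job is handed in; nothing more can be done
None
```

The collar, then the spacer, were slid off the bar and set down gently in the tray. I handed the job in at about 22 s of the 56 s allowed, with both parts at rest and the gripper clear of them; the judge's verdict was not shown.

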